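# Lock a block in the wedge clamp

## Robot

A 6-joint arm with a two-finger parallel gripper is mounted at the origin on a cart in front of the work surface, level with it; the furniture and walls round the work are solid. World frame = base frame: x ahead of the robot, y to its left, z up, the work surface at z = 0. Lengths are in m, angles in rad, forces in N, time in s.
With the tool pointing down it reaches from about 0.3 to 0.875 m from the base axis. Payload 6.4 kg.
Tool frame: the origin (TCP) lies midway between the tips of the shut fingers; the grasp point (between the pads) lies grip_point_offset behind it (grip_point_offset is the distance from the TCP to the grasp point, in m); y points along the fingers, z is the direction in which the jaws open and shut, and the axes are right-handed (so a half turn about y gives the same grasp; the last joint's range is limited). The gripper opens to 85 mm and grips with 20 to 120 N. Pads are 22 mm wide; open, the fingers measure 114 mm over their backs; the gripper's body (76 mm by 85 mm) begins 54 mm behind the grasp point. The pads swing forward as they close: fully open they stand 13 mm farther back than shut.
Start: joints at [0.966, 0.181, 1.607, -0, 1.354, -0.206], TCP at [0.223, 0.53, 0.231] pointing down, gripper open.
Joint ranges: [-2.99, 2.99], [-0.89, 2.07], [0.3, 2.58], [-1.14, 4.28], [0, 2.63], [-3.12, 3.12]. Speed limits (rad/s): [2.57, 2.57, 3.01, 3.14, 3.14, 3.14].

## Interface

Orientations are given as a 3x3 rotation matrix whose columns are the frame's x, y, z axes.
In Python, from rig import * gives the robot as it stands.
- The arm moves only by the shell command python3 -m inch 'ROWS'. ROWS is JSON, a list of rows, each an object with "delta_pos": the shift along the tool's x, y, z in units of 10 cm (1.0 is 10 cm), a list of three; "twist": the turn, a rotation vector about the tool's x, y, z in units of 0.5 rad (1.0 is 0.5 rad), a list of three; "claw": the opening in per cent of the stroke, from 0 (shut) to 100 (fully open). A call has 1 to 5 rows; each row shifts and turns the pose as measured when the row begins, along the tool's axes as they then stand; what a row does not reach is not made up. A row lasts 1/12 s, in which the tool goes at most 41.7 mm and 7.16 degrees, less where a joint would pass 70% of its speed; a pose out of reach is approached as far as the arm can. A call with a number of a shift or a turn outside -1 to 1 is refused whole. A call with a gripper value outside its range is refused whole. The fingers move at their own pace and stop on an object; the grip force is fixed at half the most. Time passes only in rows, so rows that do not move let the fingers close. It gives the time, the measured TCP pose, the force and the opening at its end, in the units of the state.
- get_obs(): the state, without advancing time (a new reading comes with each control period).
- capture(name): name is "scene" or "top"; returns a dict with "pixels" (384x512x3 uint8, red, green, blue), "camera_matrix" (3x3 intrinsics, pixels), "k1" (the pictures are not rectified: a ray, as slopes to the right and down, at radius r is drawn at 1 + k1 r^2 times it, then the intrinsics apply), "rvec" (rotation vector, rad) and "tvec" (3), from world to camera coordinates, as OpenCV has them. Camera axes: x right, y down, z forward; pixel columns grow to the right and rows downward; lengths in m; the calibration is good to about 2 mm. A picture is of the moment at which its call begins. There is no depth.
- hand_in(): hands the job in, once; it reports no verdict.
The state is a dict: "time_s": time; "joint_pos": joint angles; "joint_vel": joint speeds; "effort": joint torques, N m; "ee_pos": TCP position; "tcp_rot": TCP orientation; "ft_force": force on the tool from outside, world axes, zero at the start; "torque": the same for the moment, N m; "opening": opening from 0.0 (shut) to 1.0 (fully open).
Only numpy, scipy, OpenCV 4.12 (cv2) and the standard library are available. Lean on these libraries where they do the work, as an engineer would, in place of code of your own. Each camera call takes 0.05 s, during which the arm holds its last target.

## Task

Clamp the aluminium block in the wooden wedge clamp: take the tapered wedge out of the rack (not one of the straight strips), stand it thin end down in the slot between the block and the slanted cheek, its upright face against the block, and tap or press it down until the block is driven hard against the stop and the wedge is locked tight. Let go of it, leaving it upright.

Things in the scene. Friction and masses are not known exactly. Their poses are not given: they have to be found in the camera images.
- clamp: Wooden wedge clamp fixed to the bench, board 150 (x) x 92 x 14 mm. Origin: centre of its underside; +x runs from the stop to the slanted cheek. Stop: inner face at x = -45 mm, top z = 64. Cheek: 80 mm wide, top z = 80; its inner face leans away from the block (1 in 3, as the wedge): x = 21 mm at z = 14, 37.7 at z = 64, 43 at z = 80. Low rails guide the block along x.
- slot (a point): Middle of the slot's mouth between block and cheek, with the clamp's axes: clamp x = 29 mm, y = 0, z = 64 mm (the block's top). The slot is open above and at both sides. In the clamp the wedge's axes point as the clamp's. Loosely set in, its thin end is 26 to 40 mm above the bench, upright face on the block; driven home, about 20 mm, wedge origin at clamp x = 25 mm.
- block: Bored aluminium block, 62 (x) x 44 (y) x 50 mm high, 0.2 to 0.32 kg, loose on the clamp's board between the rails, axes as the clamp's. Origin: centre of its underside, 14 mm above the bench. It starts 3 to 6 mm short of the stop; against the stop its origin is at clamp x = -14 mm and its face to the slot at x = +17 mm.
- wedge: Plain wooden wedge 96 mm tall, 40 wide (y), 60 g, upright in a pocket (30 mm deep, pockets 75 mm apart) of a dark rack 56 x 214 x 40 mm; straight strips 15 x 40 x 96 stand in the other two. Origin: mid-width at the thin end, 8 mm behind the upright face (x = -8). Slanted face: x = -2 at the thin end (6 mm thick) to x = 16 at z = 54; above it a parallel head, x = -8 to 16.
- wedge_top (a point): Centre of the wedge's flat top (24 x 40 mm), 96 mm above its thin end; wedge x = 4 mm. Pushing down here takes 2 to 11 N to drive the wedge, until the block meets the stop; then it goes no further, and a firm push of 15 to 20 N locks it, held by friction. In the rack the top is 106 mm above the bench, driven home about 116 mm.

How it is judged:
By the outcome, as a careful person would: the job done as asked, in the order asked, and still so for the second after the job is handed in, with the robot touching nothing.
It also fails if it takes over 48 s, if anything falls off the work surface, if the arm or the gripper's body presses on something with over 40 N, if the wrist force passes 120 N, or if a joint passes its speed limit or range.

## Working session

There is one attempt and no reset: what is moved stays moved. The work goes in short steps, Python scripts to look and compute and a shell command to move; the robot and the scene stay as the last step left them, time stands still between calls to the robot, and variables do not carry over. Pictures are saved under pics/ and viewed, and the job is handed in when it is done.

```bash
ls; mkdir -p pics
python3 - <<'E'
from rig import *
import cv2,numpy as np
o=get_obs()
print({k:(np.round(v,3).tolist()) for k,v in o.items()})
try: print(grip_point_offset)
except Exception as e: print(e)
for n in("scene","top"):
    c=capture(n); cv2.imwrite(f"pics/{n}0.png",c["pixels"][:,:,::-1]); np.savez(f"pics/{n}0.npz",**c)
    print(n,c["camera_matrix"],c["k1"],c["rvec"],c["tvec"])
E
```

```text
pics
{'time_s': 0.0, 'joint_pos': [0.966, 0.182, 1.608, -0.0, 1.354, -0.206], 'joint_vel': [0.0, -0.0, -0.002, 0.0, -0.001, 0.001], 'effort': [0.0, -44.488, -35.133, -0.0, 0.009, 0.0], 'ee_pos': [0.223, 0.529, 0.23], 'tcp_rot': [[0.922, -0.001, 0.388], [-0.388, -0.001, 0.922], [-0.0, -1.0, -0.002]], 'ft_force': [0.288, 0.332, 0.534], 'torque': [0.022, -0.006, -0.002], 'opening': 0.999}
0.0187
scene [[414.46744797   0.         253.63625212]
 [  0.         414.46744797 189.26989474]
 [  0.           0.           1.        ]] -0.09867449189004157 [ 2.10646695 -0.92876084  0.44391527] [-0.38098159  0.30790409  0.72776075]
top [[424.4357415    0.         249.58072134]
 [  0.         424.4357415  194.95432852]
 [  0.           0.           1.        ]] -0.1343950118563417 [ 2.16600765 -2.14822211  0.13638785] [-0.01813355  0.55506064  0.95833957]
```

View pics/scene0.png

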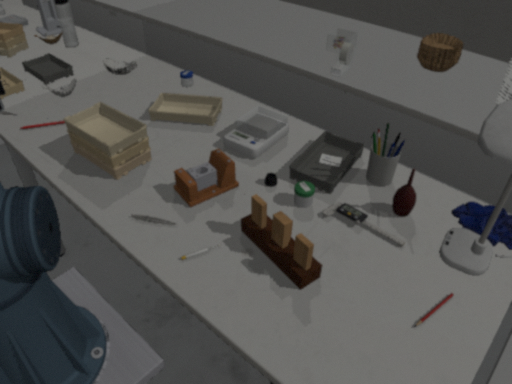

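View pics/top0.png

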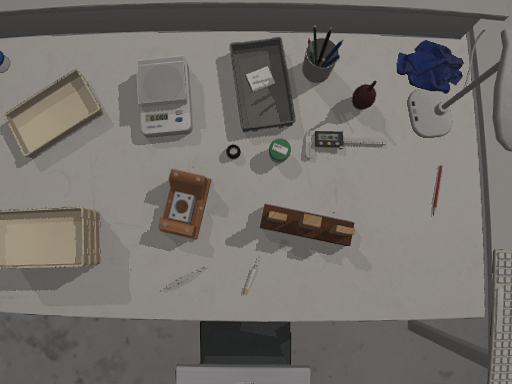

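```bash
cat > h.py <<'E'
import numpy as np,cv2
def load(f): return dict(np.load(f))
def cam(c):
    K=np.array(c["camera_matrix"]);R=cv2.Rodrigues(np.array(c["rvec"],float))[0];t=np.array(c["tvec"],float).ravel()
    return K,float(c["k1"]),R,t
def proj(c,P):
    K,k,R,t=cam(c)
    return cv2.projectPoints(np.atleast_2d(P).astype(float),R,t,K,np.array([k,0,0,0]))[0].reshape(-1,2)
def ray(c,uv):
    K,k,R,t=cam(c)
    n=cv2.undistortPointsIter(np.atleast_2d(uv).astype(float).reshape(-1,1,2),K,np.array([k,0,0,0,0.]),None,None,(3,100,1e-12)).reshape(-1,2)
    d=np.c_[n,np.ones(len(n))]@R
    return -R.T@t,d
def onz(c,uv,z):
    o,d=ray(c,uv); return o+d*((z-o[2])/d[:,2])[:,None]
def tri(c1,u1,c2,u2):
    o1,d1=ray(c1,u1);o2,d2=ray(c2,u2);out=[]
    for a,b in zip(d1,d2):
        s=np.linalg.lstsq(np.c_[a,-b],o2-o1,rcond=None)[0]
        p,q=o1+a*s[0],o2+b*s[1]; out.append(np.r_[(p+q)/2,np.linalg.norm(p-q)])
    return np.array(out)
def crop(c,x0,y0,w,h,s,f):
    im=c["pixels"][y0:y0+h,x0:x0+w,::-1]
    im=np.clip(im.astype(float)*1.6,0,255).astype(np.uint8)
    im=cv2.resize(im,None,fx=s,fy=s,interpolation=cv2.INTER_CUBIC)
    for i in range(0,w,10): cv2.putText(im,str(x0+i) if i%20==0 else "|",(i*s,8),0,.3,(0,255,0))
    for i in range(0,h,10): cv2.putText(im,str(y0+i),(0,i*s+4),0,.3,(0,255,0))
    cv2.imwrite(f,im)
E
python3 - <<'E'
from h import *
s=load("pics/scene0.npz");t=load("pics/top0.npz")
for c in(s,t): print(proj(c,[[0,0,0],[.223,.53,.23],[.5,0,0]]),cam(c)[2].T@-cam(c)[3])
crop(t,150,155,75,90,8,"pics/tc.png" ) 
crop(t,250,195,110,55,7,"pics/tr.png")
crop(s,165,140,90,70,8,"pics/sc.png")
crop(s,230,185,100,100,6,"pics/sr.png")
E
```

```text
[[ 46.36288839 356.78538258]
 [  2.57250177 107.35364741]
 [235.36637186 219.21411302]] [-0.01585262 -0.52384317  0.70350881]
[[241.91207651 429.68839192]
 [-28.40952291 348.0574509 ]
 [243.73873109 219.47268539]] [ 0.43105114 -0.01310791  1.02022495]
```

View pics/tc.png

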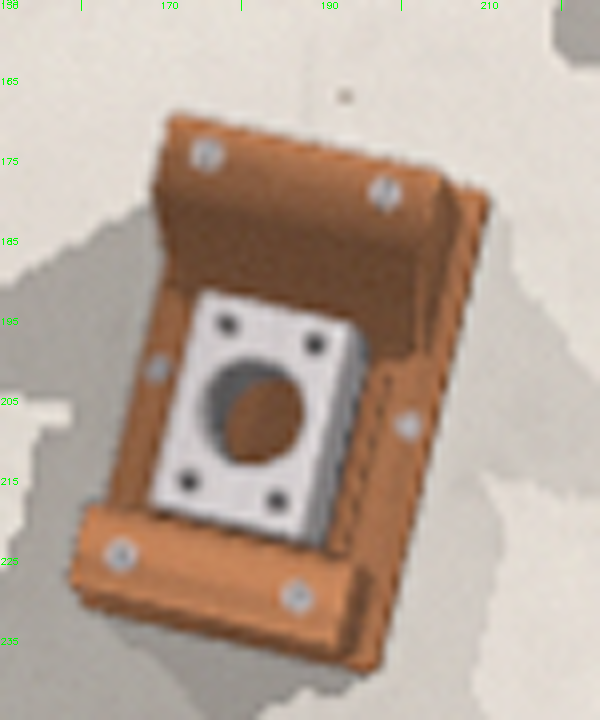

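View pics/tr.png

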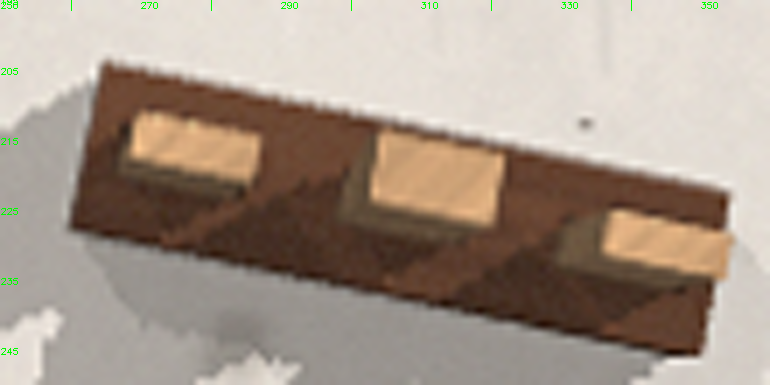

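View pics/sc.png

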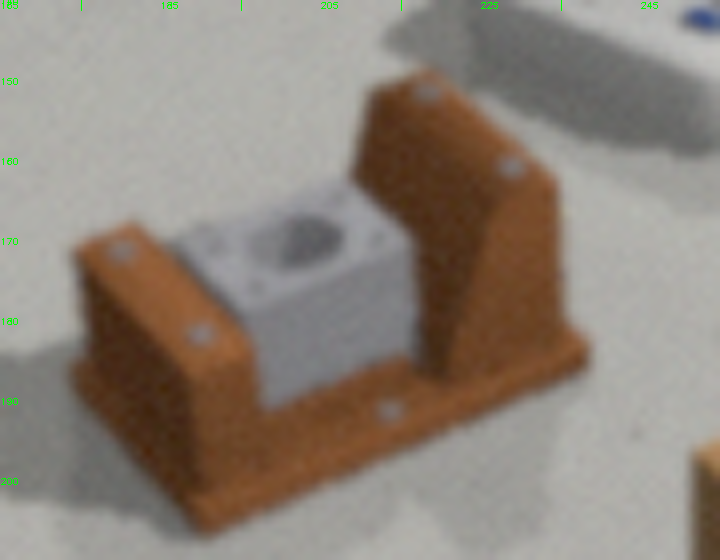

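View pics/sr.png

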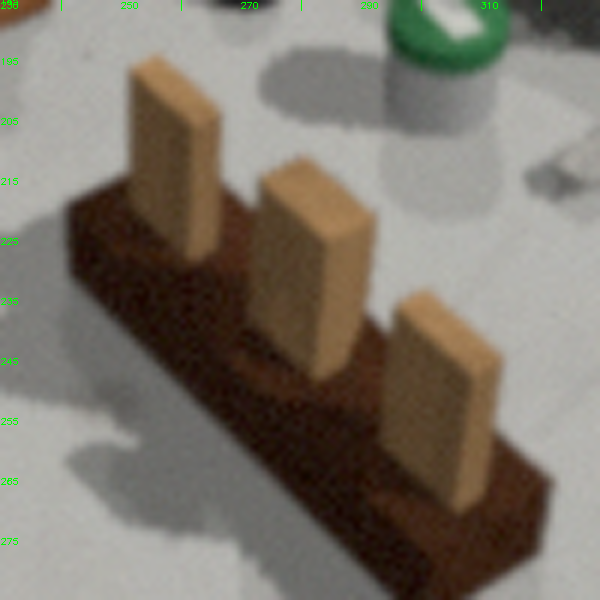

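Run:
```python
from h import *
s=load("pics/scene0.npz");t=load("pics/top0.npz")
T=lambda a:np.array(a)/8+[150,155]; 
R=lambda a:np.array(a)/7+[250,195]
SR=lambda a:np.array(a)/6+[230,185]
SC=lambda a:np.array(a)/8+[165,140]
def rep(n,P):
    print(n);print(np.round(P*1000,1).tolist())
blk=onz(t,T([[203,292],[355,325],[302,540],[150,500]])-.5+.06,.064); rep("blk",blk)
def az(a,b): d=b-a; return np.degrees(np.arctan2(d[1],d[0]))
print("az",[az(blk[3],blk[0]),az(blk[2],blk[1]),az(blk[1],blk[0])-90,az(blk[2],blk[3])-90],blk.mean(0))
st=onz(t,T([[100,508],[360,563]]),.064); rep("stop in",st); print(az(st[1],st[0])-90)
ck=onz(t,T([[172,115],[440,178]]),.08); rep("cheek outer",ck); print(az(ck[1],ck[0])-90)
bd=onz(t,T([[490,195],[384,655]]),.014); rep("board right",bd); print(az(bd[1],bd[0]))
# scene board corners at z=14: near(stop) right and cheek right
bs=onz(s,SC([[590,345],[207,517],[72,370]]),.014); rep("board scene",bs); print(az(bs[1],bs[0]),az(bs[1],bs[2])-90)
bb=onz(s,SC([[250,308],[412,240],[345,182],[178,240]]),.064); rep("blk scene",bb); print(bb.mean(0))
# wedge tops by mask
im=t["pixels"].astype(int); hsv=cv2.cvtColor(t["pixels"],cv2.COLOR_RGB2HSV)
print("wedge pix",im[220,312],im[227,300],im[213,305])
big=cv2.resize(t["pixels"],None,fx=4,fy=4,interpolation=cv2.INTER_CUBIC).astype(int)
m=((big[:,:,0]>105)&(big[:,:,0]-big[:,:,2]>30)).astype(np.uint8); m[:,:1000]=0; m[:780]=0; m[1000:]=0; m[:,1440:]=0
for c in cv2.findContours(m,0,2)[0]:
    if cv2.contourArea(c)<300: continue
    r=cv2.minAreaRect(c); b=(cv2.boxPoints(r)+.5)/4-.5
    p=onz(t,b,.106); print(np.round(b,1).tolist()); print(np.round(p.mean(0)*1000,1),[round(np.linalg.norm(p[i]-p[i-1])*1000,1) for i in range(4)],[round(az(p[i],p[i-1]),1) for i in range(4)])
rk=onz(t,R([[103,63],[730,190],[700,355],[70,230]])-.4,.04); rep("rack",rk);print(az(rk[1],rk[0])-90,az(rk[2],rk[3])-90,rk.mean(0))
w=onz(s,SR([[262,180],[327,235],[375,213],[305,158]])-.4,.106); rep("wedge top scene",w); print(w.mean(0))
w=onz(s,SR([[250,330],[318,380],[358,332]])-.4,.04); rep("wedge at rack scene",w)
w=onz(s,SR([[472,372],[502,355]])-.4,.106); rep("strip top",w)
w=onz(s,SR([[462,513],[488,490]])-.4,.04); rep("strip at rack",w)
```

```text
blk
[[559.1, 156.9, 64.0], [549.9, 113.1, 64.0], [488.6, 126.7, 64.0], [499.5, 170.3, 64.0]]
az [np.float64(-12.686175241800566), np.float64(-12.511247777488643), np.float64(-11.757802170148452), np.float64(-13.975635630381177)] [0.5242646  0.14173512 0.064     ]
stop in
[[496.0, 183.5, 64.0], [481.3, 109.1, 64.0]]
-11.196615784367694
cheek outer
[[606.3, 163.5, 80.0], [588.8, 87.0, 80.0]]
-12.918020182092462
board right
[[594.8, 78.9, 14.0], [456.8, 107.7, 14.0]]
-11.814383113110736
board scene
[[594.9, 79.3, 14.0], [452.0, 108.0, 14.0], [469.8, 195.9, 14.0]]
-11.327709992958757 -11.421587022409227
blk scene
[[492.0, 126.5, 64.0], [550.7, 114.8, 64.0], [557.7, 153.8, 64.0], [499.9, 170.1, 64.0]]
[0.5250814  0.14131971 0.064     ]
wedge pix [128 101  74] [46 33 25] [95 71 52]
[[335.5, 231.10000610351562], [336.79998779296875, 224.39999389648438], [354.5, 227.89999389648438], [353.20001220703125, 234.60000610351562]]
[ 472.5 -220.9  106. ] [np.float64(39.6), np.float64(14.8), np.float64(39.6), np.float64(14.8)] [np.float64(-100.8), np.float64(168.0), np.float64(79.2), np.float64(-12.2
[... 474 characters left out ...]
.2 -74.  106. ] [np.float64(38.9), np.float64(15.0), np.float64(38.9), np.float64(15.0)] [np.float64(-101.5), np.float64(168.3), np.float64(78.5), np.float64(-12.0)]
rack
[[534.6, -47.9, 40.0], [493.6, -257.2, 40.0], [438.9, -246.2, 40.0], [479.1, -37.3, 40.0]]
-11.073464153276731 -10.900302184643607 [ 0.4865737  -0.14713155  0.04      ]
wedge top scene
[[486.4, -127.9, 106.0], [480.4, -162.1, 106.0], [500.1, -167.6, 106.0], [505.4, -131.8, 106.0]]
[ 0.49305354 -0.14734465  0.106     ]
wedge at rack scene
[[477.6, -132.7, 40.0], [475.4, -166.6, 40.0], [503.5, -162.5, 40.0]]
strip top
[[462.9, -236.9, 106.0], [475.5, -239.7, 106.0]]
strip at rack
[[461.2, -241.5, 40.0], [475.4, -242.1, 40.0]]
```

The wedge is the middle piece: its 22–24 mm top is wider than the strips. In the top view its centre is at pixel (312, 220) and the block's top centre is at (181.5, 207). Its top sits +5.6 mm along x from the rack line, so the slant faces away from the robot, the same way as the cheek. No turn-around is needed. I'll rotate first.

```bash
python3 -m inch '[{"delta_pos":[0,0,0],"twist":[0,0.25,0],"claw":70},{"delta_pos":[0,0,0],"twist":[0,0.25,0],"claw":70},{"delta_pos":[0,0,0],"twist":[0,0.25,0],"claw":70},{"delta_pos":[0,0,0],"twist":[0,0.25,0],"claw":70},{"delta_pos":[0,0,0],"twist":[0,0.25,0],"claw":70}]'
python3 -m inch '[{"delta_pos":[0,0,0],"twist":[0,0.25,0],"claw":70},{"delta_pos":[0,0,0],"twist":[0,0.25,0],"claw":70},{"delta_pos":[0,0,0],"twist":[0,0.25,0],"claw":70},{"delta_pos":[0,0,0],"twist":[0,0.25,0],"claw":70},{"delta_pos":[0,0,0],"twist":[0,0.25,0],"claw":70}]'
cat > go.py <<'E'
import sys,numpy as np
from rig import *
from scipy.spatial.transform import Rotation as Ro
# usage: go.py x y z(mm) az(deg): remaining shift and twist in tool axes, units of moves
x,y,z,a=map(float,sys.argv[1:5]); o=get_obs(); R=np.array(o["tcp_rot"]);p=np.array(o["ee_pos"])
c,s_=np.cos(np.radians(a)),np.sin(np.radians(a))
D=np.array([[s_,0,c],[-c,0,s_],[0,-1,0]])
w=Ro.from_matrix(R.T@D).as_rotvec()
print("t",round(o["time_s"],2),"p",np.round(p*1000,1),"shift",np.round(R.T@(np.array([x,y,z])/1000-p)*10,3),"twist",np.round(w/.5,3),"F",np.round(o["ft_force"],1),"op",round(o["opening"],3))
E
python3 go.py 492 -148 230 -11.5
```

```text
time_s: 0.52
ee_pos: [0.222, 0.528, 0.2276]
tcp_rot: [[0.515, -0.004, 0.857], [-0.857, -0.006, 0.515], [0.003, -1.0, -0.006]]
ft_force: [0.6, 0.8, 0.8]
opening: 0.7
time_s: 0.93
ee_pos: [0.2209, 0.5265, 0.2248]
tcp_rot: [[-0.083, -0.007, 0.996], [-0.996, -0.01, -0.083], [0.011, -1.0, -0.006]]
ft_force: [0.6, -0.1, -0.7]
opening: 0.699
t 0.93 p [220.9 526.5 224.8] shift [ 6.496e+00 -3.000e-03  3.264e+00] twist [0.011 0.235 0.022] F [ 0.6 -0.1 -0.7] op 0.699
```

```bash
python3 -m inch '[{"delta_pos":[0,-0.05,0],"twist":[0.01,0.235,0.02],"claw":70},{"delta_pos":[0.36,-0.01,0.24],"twist":[0,0,0],"claw":70},{"delta_pos":[0.36,-0.01,0.23],"twist":[0,0,0],"claw":70},{"delta_pos":[0.36,-0.01,0.23],"twist":[0,0,0],"claw":70},{"delta_pos":[0.36,-0.01,0.23],"twist":[0,0,0],"claw":70}]'
python3 -m inch '[{"delta_pos":[0.36,-0.01,0.2],"twist":[0,0,0],"claw":70},{"delta_pos":[0.36,-0.01,0.2],"twist":[0,0,0],"claw":70},{"delta_pos":[0.36,-0.01,0.2],"twist":[0,0,0],"claw":70},{"delta_pos":[0.36,-0.01,0.2],"twist":[0,0,0],"claw":70},{"delta_pos":[0.36,-0.01,0.2],"twist":[0,0,0],"claw":70}]' | tail -1
python3 go.py 492 -148 200 -11.5
```

```text
time_s: 1.35
ee_pos: [0.277, 0.3708, 0.2305]
tcp_rot: [[-0.205, -0.004, 0.979], [-0.979, -0.002, -0.205], [0.003, -1.0, -0.004]]
ft_force: [0.3, -0.5, 1.1]
opening: 0.701
opening: 0.7
t 1.77 p [335.6 170.8 234.2] shift [2.807 0.344 2.175] twist [ 0.008 -0.004  0.008] F [ 2.1 -1.1  0.2] op 0.7
```

```bash
python3 -m inch '[{"delta_pos":[0.3,0.02,0.24],"twist":[0.008,0,0.008],"claw":70},{"delta_pos":[0.3,0.02,0.24],"twist":[0,0,0],"claw":70},{"delta_pos":[0.3,0.02,0.24],"twist":[0,0,0],"claw":70},{"delta_pos":[0.3,0.02,0.24],"twist":[0,0,0],"claw":70},{"delta_pos":[0.3,0.02,0.24],"twist":[0,0,0],"claw":70}]' |tail -1
python3 -m inch '[{"delta_pos":[0.3,0.02,0.24],"twist":[0,0,0],"claw":70},{"delta_pos":[0.3,0.02,0.24],"twist":[0,0,0],"claw":70},{"delta_pos":[0.3,0.02,0.24],"twist":[0,0,0],"claw":70},{"delta_pos":[0.2,0.02,0.1],"twist":[0,0,0],"claw":70},{"delta_pos":[0,0,0],"twist":[0,0,0],"claw":70}]' | tail -1
python3 go.py 492 -148 130 -11.5
```

```text
opening: 0.7
opening: 0.7
t 2.6 p [ 483.7 -148.3  214.7] shift [-0.02   0.847  0.078] twist [-0.008 -0.021  0.   ] F [ 0.4 -1.   0.3] op 0.7
```

```bash
python3 -m inch '[{"delta_pos":[-0.02,0.3,0.08],"twist":[-0.008,-0.021,0],"claw":70},{"delta_pos":[0,0.3,0],"twist":[0,0,0],"claw":70},{"delta_pos":[0,0.2,0],"twist":[0,0,0],"claw":70},{"delta_pos":[0,0,0],"twist":[0,0,0],"claw":70}]' |tail -2
python3 go.py 492 -148 73 -11.5
python3 - <<'E'
from rig import *
from h import *
for n in("scene","top"):
    c=capture(n); np.savez(f"pics/{n}1.npz",**c)
    if n=="scene": crop(c,210,130,130,140,5,"pics/s1.png")
    else: crop(c,240,150,120,110,5,"pics/t1.png")
E
```

```text
ft_force: [-0.8, -0.1, -0.6]
opening: 0.697
t 2.93 p [ 492.9 -150.   132.7] shift [-0.018  0.597 -0.014] twist [-0.004 -0.009  0.001] F [-0.8 -0.1 -0.6] op 0.697
```

View pics/s1.png

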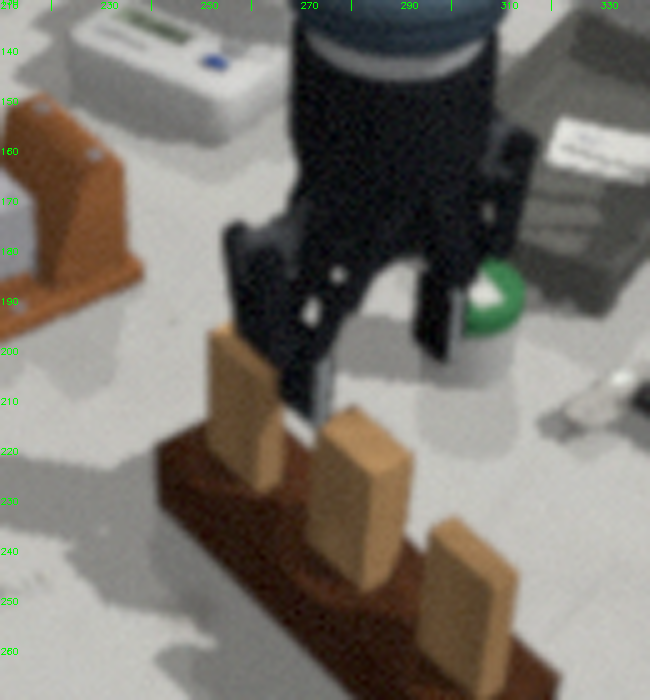

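View pics/t1.png

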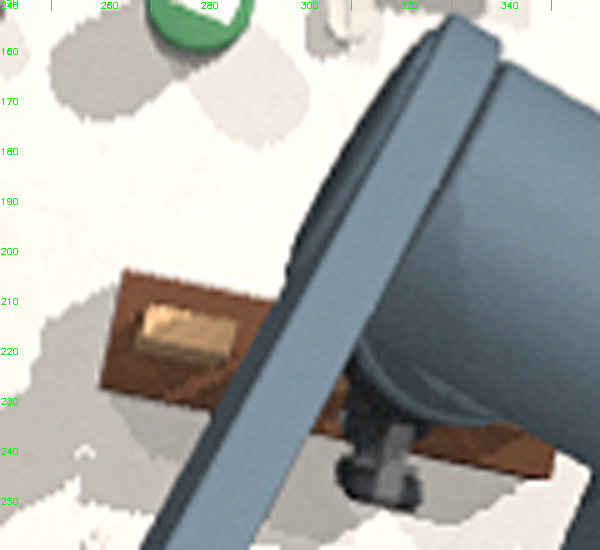

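The fingers straddle the wedge: the tips are at about (273, 211) and (297, 200) in the scene view, with the wedge top at (281, 216) between and below them. The top view is hidden by the arm. I'll go down and grip.

```bash
python3 -m inch '[{"delta_pos":[-0.018,0.2,-0.014],"twist":[-0.004,-0.009,0],"claw":70},{"delta_pos":[0,0.2,0],"twist":[0,0,0],"claw":70},{"delta_pos":[0,0.19,0],"twist":[0,0,0],"claw":70},{"delta_pos":[0,0,0],"twist":[0,0,0],"claw":70}]' |tail -2
python3 go.py 492 -148 72 -11.5
```

```text
ft_force: [-0.9, 0.3, -0.2]
opening: 0.696
t 3.37 p [ 499.5 -150.3   84.5] shift [-0.008  0.123 -0.08 ] twist [-0.035  0.006  0.012] F [-0.9  0.3 -0.2] op 0.696
```

```bash
python3 -m inch '[{"delta_pos":[-0.01,0.12,-0.08],"twist":[-0.035,0,0.012],"claw":70},{"delta_pos":[0,0,0],"twist":[0,0,0],"claw":70}]' |tail -2
python3 go.py 492 -148 72 -11.5
```

```text
ft_force: [-0.8, 0.6, -0.9]
opening: 0.7
t 3.53 p [ 493.3 -147.9   75. ] shift [ 0.003  0.03  -0.013] twist [-0.005  0.008  0.002] F [-0.8  0.6 -0.9] op 0.7
```

```bash
python3 -m inch '[{"delta_pos":[0,0.03,-0.01],"twist":[-0.005,0.008,0],"claw":70},{"delta_pos":[0,0,0],"twist":[0,0,0],"claw":0},{"delta_pos":[0,0,0],"twist":[0,0,0],"claw":0},{"delta_pos":[0,0,0],"twist":[0,0,0],"claw":0},{"delta_pos":[0,0,0],"twist":[0,0,0],"claw":0}]' |tail -2
python3 go.py 492 -148 72 -11.5
python3 -m inch '[{"delta_pos":[0,0,0],"twist":[0,0,0],"claw":0},{"delta_pos":[0,0,0],"twist":[0,0,0],"claw":0},{"delta_pos":[0,0,0],"twist":[0,0,0],"claw":0}]' |tail -2
python3 go.py 492 -148 72 -11.5
```

```text
ft_force: [-2.3, 0.4, -1.4]
opening: 0.277
t 3.95 p [ 493.3 -148.5   76.2] shift [-0.002  0.042 -0.014] twist [-0.005  0.001  0.005] F [-2.3  0.4 -1.4] op 0.277
ft_force: [-1.4, 1.3, -1.0]
opening: 0.276
t 4.2 p [ 493.1 -148.5   76.7] shift [-0.003  0.047 -0.011] twist [-0.004  0.001  0.006] F [-1.4  1.3 -1. ] op 0.276
```

```bash
python3 -m inch '[{"delta_pos":[0,-0.15,0],"twist":[0,0,0],"claw":0},{"delta_pos":[0,-0.2,0],"twist":[0,0,0],"claw":0},{"delta_pos":[0,-0.25,0],"twist":[0,0,0],"claw":0},{"delta_pos":[0,-0.3,0],"twist":[0,0,0],"claw":0},{"delta_pos":[0,-0.3,0],"twist":[0,0,0],"claw":0}]' |tail -2
python3 -m inch '[{"delta_pos":[0,-0.3,0],"twist":[0,0,0],"claw":0},{"delta_pos":[0,-0.1,0],"twist":[0,0,0],"claw":0},{"delta_pos":[0,0,0],"twist":[0,0,0],"claw":0}]' |tail -2
python3 go.py 566.6 132.7 220 -11.9
```

```text
ft_force: [0.3, -0.1, -0.5]
opening: 0.273
ft_force: [-0.2, 0.9, -1.0]
opening: 0.271
t 4.87 p [ 494.4 -148.3  242.8] shift [-2.898  0.223  0.143] twist [-0.015  0.013  0.004] F [-0.2  0.9 -1. ] op 0.271
```

```bash
python3 -m inch '[{"delta_pos":[-0.25,0.01,0.01],"twist":[-0.015,0.013,0],"claw":0},{"delta_pos":[-0.35,0.01,0.01],"twist":[0,0,0],"claw":0},{"delta_pos":[-0.35,0.01,0.01],"twist":[0,0,0],"claw":0},{"delta_pos":[-0.35,0.01,0.01],"twist":[0,0,0],"claw":0},{"delta_pos":[-0.35,0.01,0.01],"twist":[0,0,0],"claw":0}]' |tail -2
python3 -m inch '[{"delta_pos":[-0.35,0.01,0.01],"twist":[0,0,0],"claw":0},{"delta_pos":[-0.35,0.01,0.01],"twist":[0,0,0],"claw":0},{"delta_pos":[-0.2,0.01,0],"twist":[0,0,0],"claw":0},{"delta_pos":[-0.1,0,0],"twist":[0,0,0],"claw":0},{"delta_pos":[0,0,0],"twist":[0,0,0],"claw":0}]' |tail -2
python3 go.py 566.6 132.7 160 -11.9
```

```text
ft_force: [0.7, -0.3, -0.6]
opening: 0.267
ft_force: [0.0, -0.4, -0.9]
opening: 0.273
t 5.7 p [555.3 119.  217.2] shift [-0.161  0.571  0.087] twist [ 0.023 -0.014  0.009] F [ 0.  -0.4 -0.9] op 0.273
```

```bash
python3 -m inch '[{"delta_pos":[-0.16,0.2,0.09],"twist":[0.023,-0.014,0.009],"claw":0},{"delta_pos":[0,0.2,0],"twist":[0,0,0],"claw":0},{"delta_pos":[0,0.12,0],"twist":[0,0,0],"claw":0},{"delta_pos":[0,0,0],"twist":[0,0,0],"claw":0}]' |tail -2
python3 go.py 566.6 132.7 165 -11.9
```

```text
ft_force: [-0.6, -0.3, -1.5]
opening: 0.276
t 6.03 p [566.9 129.7 160.2] shift [-0.029 -0.048 -0.009] twist [0.002 0.    0.005] F [-0.6 -0.3 -1.5] op 0.276
```

```bash
python3 -m inch '[{"delta_pos":[-0.03,-0.03,-0.01],"twist":[0,0,0],"claw":0},{"delta_pos":[0,0,0],"twist":[0,0,0],"claw":0}]' |tail -2
python3 go.py 566.6 132.7 165 -11.9
python3 - <<'E'
from rig import *
from h import *
for n in("scene","top"):
    c=capture(n); np.savez(f"pics/{n}2.npz",**c)
    if n=="scene": crop(c,165,90,110,115,6,"pics/s2.png")
    else: crop(c,140,150,100,100,6,"pics/t2.png")
E
```

```text
ft_force: [0.1, -0.2, 0.1]
opening: 0.27
t 6.2 p [565.6 130.5 162.1] shift [-0.023 -0.03   0.005] twist [ 0.009 -0.005  0.008] F [ 0.1 -0.2  0.1] op 0.27
```

View pics/s2.png

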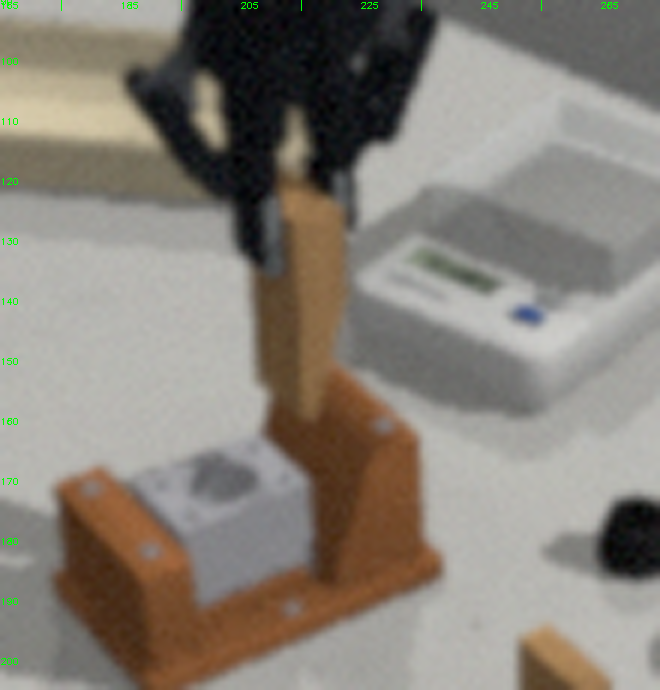

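View pics/t2.png

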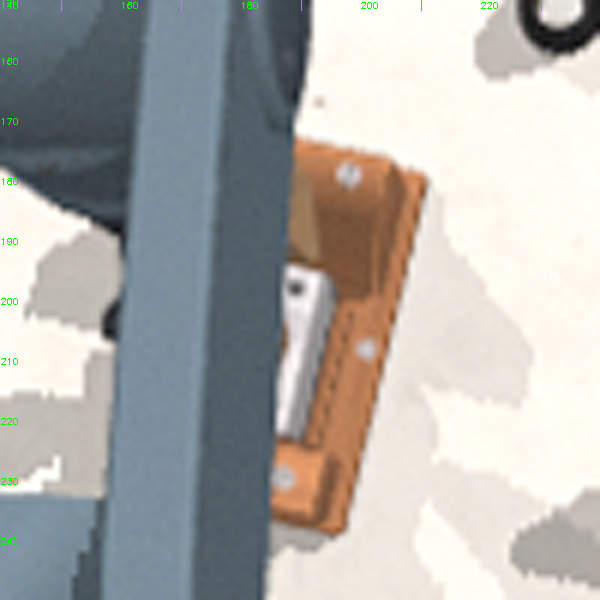

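The taper is on the far side, facing the cheek. The thin end is at scene pixel (214.7, 160.8), above the slot. I'll check that point against the kinematics.

Run:
```python
from rig import *
from h import *
c=load("pics/scene2.npz"); a=np.radians(-11.9); ex=np.array([np.cos(a),np.sin(a)]);ey=np.array([-ex[1],ex[0]])
o=get_obs();p=np.array(o["ee_pos"]); z=p[2]-.0667
q=onz(c,np.array([[298,426],[320,418],[256,380]])/6+[165,90]-.42,z)[:,:2]
for x in q: d=x-p[:2]; print(z, 1000*d@ex,1000*d@ey)
print("expect -12,-20; -6,-20; -12,+20")
# block scene picks again
b=onz(c,np.array([[195,540],[312,487],[268,438],[133,487]])/6+[165,90]-.42,.064); print(np.round(b*1000,1),b.mean(0)); 
for x in b: d=x[:2]-p[:2]; print(1000*d@ex,1000*d@ey)
```

```text
0.09575450712129387 -16.489298611154158 -18.61327497965154
0.09575450712129387 -5.937609598722261 -19.074709743186094
0.09575450712129387 -13.425301711969981 20.71504046838206
expect -12,-20; -6,-20; -12,+20
[[490.5 121.7  64. ]
 [548.7 112.3  64. ]
 [560.3 152.2  64. ]
 [496.9 168.7  64. ]] [0.52407914 0.13873708 0.064     ]
-72.06028343253345 -24.1042319834777
-13.17403929250315 -21.322213032632177
-10.066878287150017 20.09805879279179
-75.44362875544326 23.1213842055426
```

```bash
python3 go.py 568 131.5 112 -11.9; python3 -m inch '[{"delta_pos":[-0.01,0.15,0.02],"twist":[0.009,-0.005,0.008],"claw":0},{"delta_pos":[0,0,0],"twist":[0,0,0],"claw":0}]' |tail -2
python3 go.py 568 131.5 112 -11.9
```

```text
t 6.3 p [566.  130.5 162.5] shift [-0.016  0.504  0.019] twist [ 0.006 -0.005  0.008] F [-0.   0.1 -0.6] op 0.275
ft_force: [-1.3, -0.3, -1.3]
opening: 0.27
t 6.47 p [569.6 130.3 149.7] shift [-0.008  0.377 -0.021] twist [-0.012 -0.001 -0.002] F [-1.3 -0.3 -1.3] op 0.27
```

```bash
python3 -m inch '[{"delta_pos":[-0.01,0.15,-0.03],"twist":[-0.012,0,0],"claw":0},{"delta_pos":[0,0,0],"twist":[0,0,0],"claw":0}]' |tail -2
python3 go.py 568 131.5 112 -11.9
```

```text
ft_force: [-1.5, -0.2, -1.3]
opening: 0.273
t 6.63 p [568.  131.6 136. ] shift [ 0.001  0.24  -0.001] twist [-0.005 -0.002 -0.003] F [-1.5 -0.2 -1.3] op 0.273
```

```bash
python3 -m inch '[{"delta_pos":[0,0.1,-0.01],"twist":[0,0,0],"claw":0},{"delta_pos":[0,0,0],"twist":[0,0,0],"claw":0}]' |tail -2
python3 go.py 568 131.5 112 -11.9
```

```text
ft_force: [-0.8, 1.3, -1.5]
opening: 0.273
t 6.8 p [567.3 131.9 125.9] shift [0.002 0.139 0.007] twist [-0.007 -0.002 -0.004] F [-0.8  1.3 -1.5] op 0.273
```

```bash
python3 -m inch '[{"delta_pos":[0,0.1,0],"twist":[-0.007,0,0],"claw":0},{"delta_pos":[0,0,0],"twist":[0,0,0],"claw":0}]' |tail -2
python3 go.py 567 131.5 107 -11.9
```

```text
ft_force: [-0.1, -0.2, -1.6]
opening: 0.271
t 6.97 p [567.4 131.9 115.2] shift [ 0.005  0.082 -0.003] twist [-0.    -0.002 -0.004] F [-0.1 -0.2 -1.6] op 0.271
```

Run:
```python
from rig import *
from h import *
for n in("scene",):
    c=capture(n); np.savez(f"pics/{n}3.npz",**c)
    crop(c,165,100,90,100,7,"pics/s3.png")
```

```text
(no output)
```

View pics/s3.png

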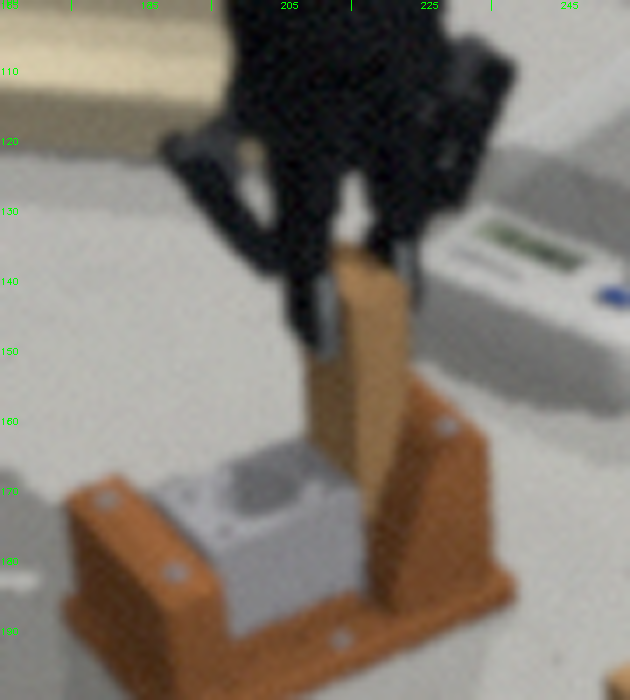

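The wedge is in the slot, with its thin end at about (217, 172) between the block and the cheek. I'll lower it in small steps until it touches.

```bash
python3 -m inch '[{"delta_pos":[0,0.06,0],"twist":[0,0,0],"claw":0},{"delta_pos":[0,0,0],"twist":[0,0,0],"claw":0}]' |tail -2
python3 go.py 567 131.5 107 -11.9
```

```text
ft_force: [-1.3, -0.2, -1.3]
opening: 0.267
t 7.18 p [568.7 132.1 110.2] shift [ 0.01   0.032 -0.016] twist [-0.005 -0.002 -0.005] F [-1.3 -0.2 -1.3] op 0.267
```

```bash
python3 -m inch '[{"delta_pos":[0,0.04,0],"twist":[0,0,0],"claw":0},{"delta_pos":[0,0,0],"twist":[0,0,0],"claw":0}]' |tail -2
python3 go.py 567 131.5 102 -11.9
```

```text
ft_force: [-0.4, -0.3, -0.6]
opening: 0.268
t 7.35 p [568.7 132.2 106. ] shift [ 0.01   0.04  -0.015] twist [-0.005 -0.002 -0.005] F [-0.4 -0.3 -0.6] op 0.268
```

```bash
python3 -m inch '[{"delta_pos":[0.01,0.03,-0.01],"twist":[-0.005,0,0],"claw":0},{"delta_pos":[0,0,0],"twist":[0,0,0],"claw":0}]' |tail -2
python3 go.py 567 131.5 102 -11.9
```

```text
ft_force: [-0.1, 1.1, -1.3]
opening: 0.27
t 7.52 p [567.4 131.5 102.8] shift [ 0.001  0.008 -0.004] twist [ 0.001 -0.001 -0.005] F [-0.1  1.1 -1.3] op 0.27
```

```bash
python3 -m inch '[{"delta_pos":[0,0.03,0],"twist":[0,0,0],"claw":0},{"delta_pos":[0,0,0],"twist":[0,0,0],"claw":0}]' |tail -2
python3 go.py 567 131.5 102 -11.9
```

```text
ft_force: [0.2, -0.2, -1.6]
opening: 0.27
t 7.68 p [566.8 131.7  99.8] shift [ 0.001 -0.022  0.003] twist [ 0.004 -0.001 -0.005] F [ 0.2 -0.2 -1.6] op 0.27
```

```bash
python3 -m inch '[{"delta_pos":[0,0.03,0],"twist":[0,0,0],"claw":0},{"delta_pos":[0,0,0],"twist":[0,0,0],"claw":0}]' |tail -2
python3 go.py 567 131.5 102 -11.9
```

```text
ft_force: [-0.8, 0.1, -0.8]
opening: 0.269
t 7.85 p [565.8 132.1  97. ] shift [ 0.003 -0.05   0.012] twist [ 0.008 -0.001 -0.005] F [-0.8  0.1 -0.8] op 0.269
```

```bash
python3 -m inch '[{"delta_pos":[0,0.03,0],"twist":[0,0,0],"claw":0},{"delta_pos":[0,0,0],"twist":[0,0,0],"claw":0}]' |tail -2
python3 go.py 567 131.5 95 -11.9
```

```text
ft_force: [-0.8, -0.3, -0.7]
opening: 0.275
t 8.02 p [565.  132.4  94.4] shift [ 0.005 -0.006  0.021] twist [ 0.011 -0.001 -0.005] F [-0.8 -0.3 -0.7] op 0.275
```

Run:
```python
from rig import *
from h import *
for n in("scene",):
    c=capture(n); np.savez(f"pics/{n}4.npz",**c)
    crop(c,165,100,90,100,7,"pics/s4.png")
```

```text
(no output)
```

View pics/s4.png

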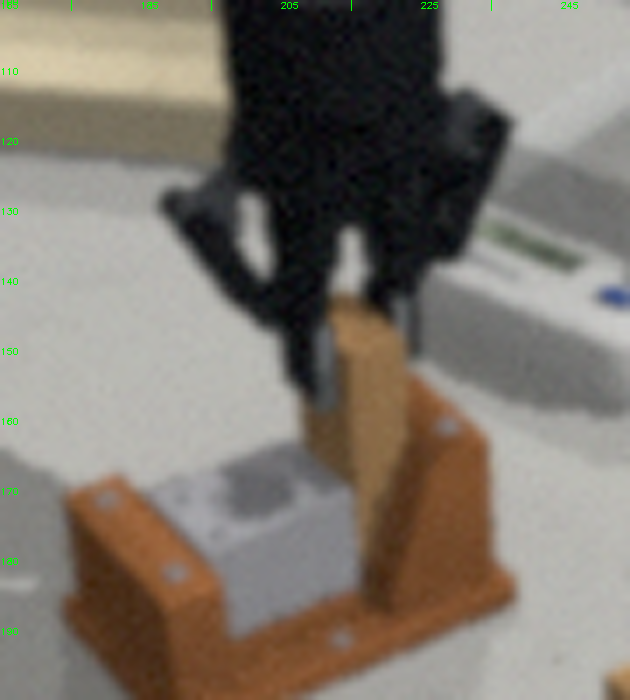

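The wedge is in contact and upright; TCP z puts its thin end at about 28 mm. Release, go up, shut the fingers.

```bash
python3 -m inch '[{"delta_pos":[0,0,0],"twist":[0,0,0],"claw":60},{"delta_pos":[0,0,0],"twist":[0,0,0],"claw":60},{"delta_pos":[0,0,0],"twist":[0,0,0],"claw":60},{"delta_pos":[0,0,0],"twist":[0,0,0],"claw":60}]' |tail -2
python3 go.py 565 132 150 -11.9
python3 -m inch '[{"delta_pos":[0,-0.1,0],"twist":[0,0,0],"claw":60},{"delta_pos":[0,-0.2,0],"twist":[0,0,0],"claw":60},{"delta_pos":[0,-0.3,0],"twist":[0,0,0],"claw":60},{"delta_pos":[0,0,0],"twist":[0,0,0],"claw":0},{"delta_pos":[0,0,0],"twist":[0,0,0],"claw":0}]' |tail -2
python3 -m inch '[{"delta_pos":[0,0,0],"twist":[0,0,0],"claw":0},{"delta_pos":[0,0,0],"twist":[0,0,0],"claw":0},{"delta_pos":[0,0,0],"twist":[0,0,0],"claw":0},{"delta_pos":[0,0,0],"twist":[0,0,0],"claw":0}]' |tail -2
python3 go.py 565 132 140 -11.9
python3 - <<'E'
from rig import *
from h import *
for n in("scene","top"):
    c=capture(n); np.savez(f"pics/{n}5.npz",**c)
    if n=="scene":crop(c,165,100,90,100,7,"pics/s5.png")
    else: crop(c,140,150,100,100,6,"pics/t5.png")
E
```

```text
ft_force: [-0.6, -0.1, 0.5]
opening: 0.599
t 8.4 p [567.3 132.   95.2] shift [ 0.003 -0.548 -0.023] twist [ 0.002 -0.001 -0.006] F [-0.6 -0.1  0.5] op 0.599
ft_force: [0.2, -0.9, -1.6]
opening: 0.326
ft_force: [0.1, 0.2, 0.2]
opening: 0.001
t 9.15 p [568.  131.3 160. ] shift [ 0.     0.2   -0.031] twist [-0.002 -0.002 -0.006] F [0.1 0.2 0.2] op 0.001
```

View pics/s5.png

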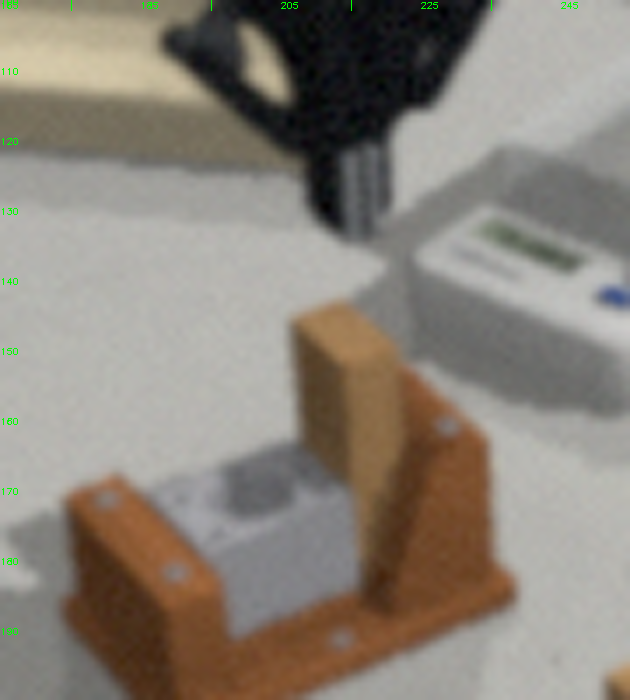

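Run:
```python
from h import *
c=load("pics/scene5.npz")
for z in(.12,.124):
    w=onz(c,np.array([[290,320],[350,363],[405,345],[343,302]])/7+[165,100]-.43,z)*1000; print(np.round(w,1).tolist(),w.mean(0))
print(proj(c,[[.565,.132,.122]]),(np.array([347,332])/7+[165,100]))
```

```text
[[555.2, 153.9, 120.0], [551.0, 117.9, 120.0], [572.1, 111.6, 120.0], [576.4, 148.3, 120.0]] [563.67481727 132.91125925 120.        ]
[[551.3, 149.2, 124.0], [547.1, 113.5, 124.0], [568.1, 107.3, 124.0], [572.3, 143.7, 124.0]] [559.70210986 128.40915461 124.        ]
[[214.70030296 146.2891995 ]] [214.57142857 147.42857143]
```

```bash
python3 -m inch '[{"delta_pos":[0,0.15,-0.04],"twist":[0,0,-0.006],"claw":0},{"delta_pos":[0,0.12,0],"twist":[0,0,0],"claw":0},{"delta_pos":[0,0,0],"twist":[0,0,0],"claw":0}]' |tail -2
python3 go.py 564 131.5 125 -11.9
```

```text
ft_force: [-0.6, -0.2, -0.3]
opening: -0.001
t 9.5 p [564.  132.2 131.3] shift [0.007 0.063 0.001] twist [-0.001 -0.002 -0.   ] F [-0.6 -0.2 -0.3] op -0.001
```

```bash
python3 -m inch '[{"delta_pos":[0,0.05,0],"twist":[0,0,0],"claw":0},{"delta_pos":[0,0,0],"twist":[0,0,0],"claw":0}]' |tail -2
python3 go.py 564 131.5 120 -11.9;python3 -m inch '[{"delta_pos":[0,0.03,0],"twist":[0,0,0],"claw":0},{"delta_pos":[0,0,0],"twist":[0,0,0],"claw":0}]' |tail -2
python3 go.py 564 131.5 120 -11.9
```

```text
ft_force: [-0.3, -0.7, -0.3]
opening: -0.0
t 9.67 p [563.4 132.1 124.9] shift [0.005 0.049 0.007] twist [ 0.004 -0.002  0.001] F [-0.3 -0.7 -0.3] op -0.0
ft_force: [-0.5, 1.0, -0.1]
opening: -0.003
t 9.83 p [563.7 132.  121.7] shift [0.005 0.017 0.004] twist [ 0.004 -0.002  0.001] F [-0.5  1.  -0.1] op -0.003
```

```bash
for i in 1; do python3 -m inch '[{"delta_pos":[0,0.02,0],"twist":[0,0,0],"claw":0},{"delta_pos":[0,0,0],"twist":[0,0,0],"claw":0}]' |tail -2
done; python3 go.py 564 131.5 118 -11.9;python3 -m inch '[{"delta_pos":[0,0.02,0],"twist":[0,0,0],"claw":0},{"delta_pos":[0,0,0],"twist":[0,0,0],"claw":0}]' |tail -2
python3 go.py 563 131.5 118 -11.9
```

```text
ft_force: [0.7, 0.2, 0.5]
opening: -0.001
t 10.0 p [564.3 132.  120.1] shift [ 0.005  0.021 -0.002] twist [ 0.002 -0.003  0.   ] F [0.7 0.2 0.5] op -0.001
ft_force: [0.7, -0.0, 0.5]
opening: -0.002
t 10.17 p [564.8 132.  118.7] shift [ 0.009  0.007 -0.016] twist [-0.    -0.003 -0.   ] F [ 0.7 -0.   0.5] op -0.002
```

```bash
python3 -m inch '[{"delta_pos":[0,0.02,0],"twist":[0,0,0],"claw":0},{"delta_pos":[0,0,0],"twist":[0,0,0],"claw":0}]' |tail -2;python3 go.py 563 131.5 118 -11.9
```

```text
ft_force: [0.1, 0.3, -0.0]
opening: 0.003
t 10.33 p [565.1 132.  117.1] shift [ 0.009 -0.009 -0.019] twist [-0.002 -0.003 -0.001] F [ 0.1  0.3 -0. ] op 0.003
```

```bash
python3 -m inch '[{"delta_pos":[0,0.02,0],"twist":[0,0,0],"claw":0},{"delta_pos":[0,0,0],"twist":[0,0,0],"claw":0}]' |tail -2;python3 go.py 563 131.5 118 -11.9
```

```text
ft_force: [-1.1, 0.1, 0.1]
opening: -0.004
t 10.5 p [565.8 132.1 116.3] shift [ 0.011 -0.017 -0.026] twist [-0.005 -0.002 -0.001] F [-1.1  0.1  0.1] op -0.004
```

Run:
```python
from rig import *
from h import *
for n in("scene",):
    c=capture(n); np.savez(f"pics/{n}6.npz",**c)
    crop(c,165,100,90,100,7,"pics/s6.png")
```

```text
(no output)
```

View pics/s6.png

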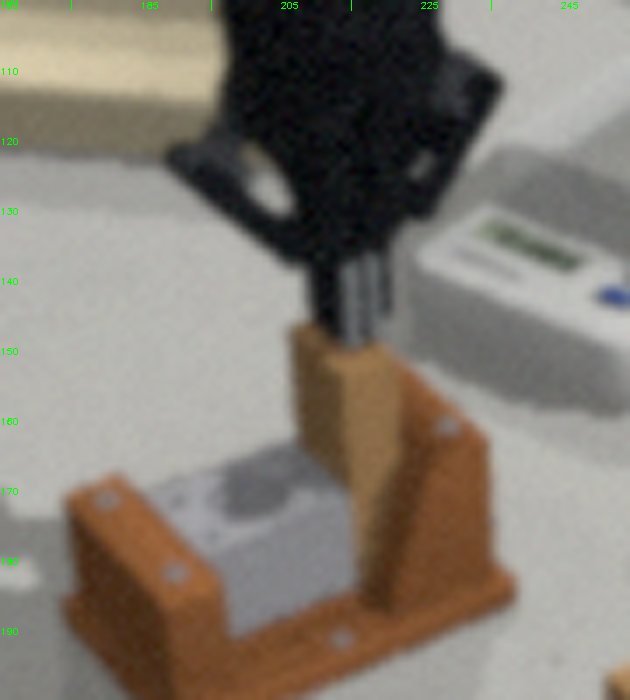

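```bash
python3 -m inch '[{"delta_pos":[0.01,-0.05,-0.025],"twist":[0,0,0],"claw":0},{"delta_pos":[0,0.03,0],"twist":[0,0,0],"claw":0},{"delta_pos":[0,0.03,0],"twist":[0,0,0],"claw":0}]' |tail -2;python3 go.py 563 131.5 118 -11.9;  python3 -m inch '[{"delta_pos":[0,0.04,0],"twist":[0,0,0],"claw":0}]' |tail -2;python3 go.py 563 131.5 118 -11.9
```

```text
ft_force: [-9.8, -1.3, 25.0]
opening: -0.002
t 10.8 p [563.4 131.6 115.9] shift [ 0.001 -0.021 -0.003] twist [-0.008 -0.002 -0.002] F [-9.8 -1.3 25. ] op -0.002
ft_force: [-23.9, -1.9, 59.3]
opening: -0.001
t 10.88 p [563.6 131.6 115.7] shift [ 0.002 -0.023 -0.006] twist [-0.008 -0.001 -0.001] F [-23.9  -1.9  59.3] op -0.001
```

```bash
python3 -m inch '[{"delta_pos":[0,0.05,0],"twist":[0,0,0],"claw":0}]' |tail -2;python3 go.py 563 131.5 118 -11.9
```

```text
ft_force: [-24.6, -2.8, 50.0]
opening: -0.002
t 10.97 p [563.6 131.6 115.7] shift [ 0.002 -0.023 -0.006] twist [-0.007  0.     0.001] F [-24.6  -2.8  50. ] op -0.002
```

It stopped dead at 115.7 mm with 50–59 N, more than planned but under the wrist limit. I'll back off straight up and check.

```bash
python3 -m inch '[{"delta_pos":[0,-0.05,0],"twist":[0,0,0],"claw":0},{"delta_pos":[0,-0.2,0],"twist":[0,0,0],"claw":0},{"delta_pos":[0,-0.3,0],"twist":[0,0,0],"claw":0},{"delta_pos":[0,-0.3,0],"twist":[0,0,0],"claw":0},{"delta_pos":[0,-0.3,0],"twist":[0,0,0],"claw":0}]' |tail -2
python3 -m inch '[{"delta_pos":[0.2,0,-0.3],"twist":[0,0,0],"claw":0},{"delta_pos":[0.3,0,-0.3],"twist":[0,0,0],"claw":0},{"delta_pos":[0.3,0,-0.3],"twist":[0,0,0],"claw":0},{"delta_pos":[0.3,0,-0.3],"twist":[0,0,0],"claw":0},{"delta_pos":[0.3,0,-0.3],"twist":[0,0,0],"claw":0}]' |tail -2
python3 -m inch '[{"delta_pos":[0.3,0,-0.2],"twist":[0,0,0],"claw":0},{"delta_pos":[0.3,0,0],"twist":[0,0,0],"claw":0},{"delta_pos":[0.2,0,0],"twist":[0,0,0],"claw":0},{"delta_pos":[0,0,0],"twist":[0,0,0],"claw":0}]' |tail -2
python3 go.py 563 131.5 118 -11.9
python3 - <<'E'
from rig import *
from h import *
for n in("scene","top"):
    c=capture(n); np.savez(f"pics/{n}7.npz",**c)
    if n=="scene":crop(c,165,100,90,100,7,"pics/s7.png")
    else: crop(c,150,155,75,90,6,"pics/t7.png")
E
```

```text
ft_force: [1.1, 0.1, -0.1]
opening: 0.001
ft_force: [-0.3, -1.0, 1.2]
opening: -0.001
ft_force: [0.1, -0.0, -0.1]
opening: 0.003
t 12.13 p [345.9 -50.6 233.4] shift [-2.22   1.164  1.753] twist [-0.018  0.013  0.004] F [ 0.1 -0.  -0.1] op 0.003
```

View pics/s7.png

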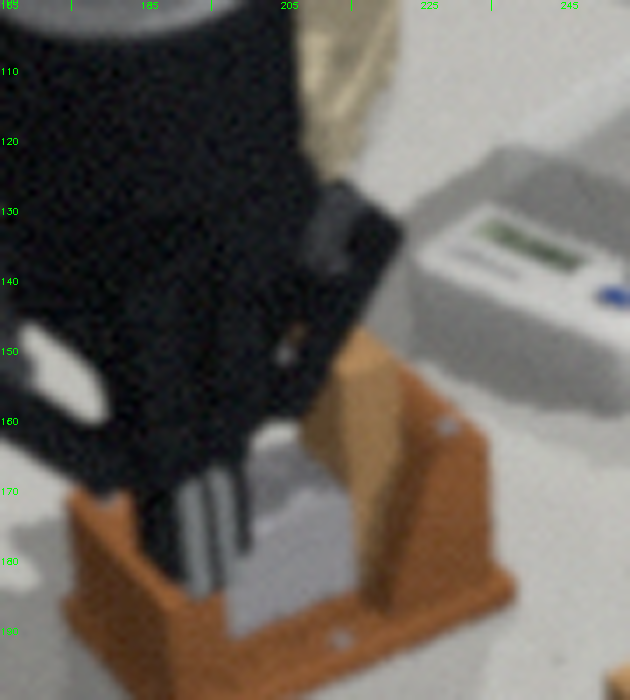

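View pics/t7.png

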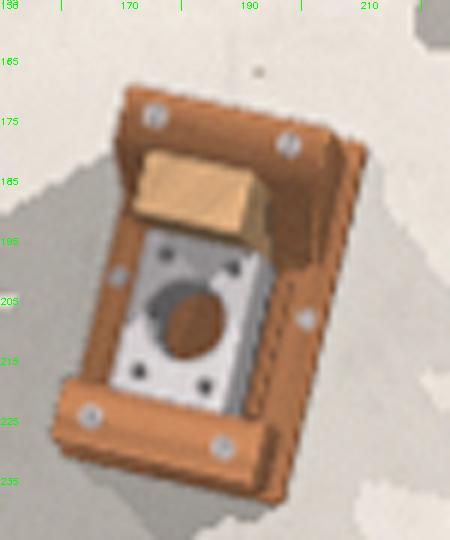

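Run:
```python
from h import *
A=load("pics/top0.npz");B=load("pics/top7.npz")
a=np.radians(-11.9); ex=np.array([np.cos(a),np.sin(a)]);ey=np.array([-ex[1],ex[0]])
def hole(c,near,half=5):
    # sub-pixel template shift of a screw-hole
    return near
g=lambda c:cv2.cvtColor(c["pixels"],cv2.COLOR_RGB2GRAY).astype(np.float32)
gA,gB=g(A),g(B)
# block texture shift: match patches round the two front holes
for u in[(173,215),(184,217),(178,195),(189,198)]:
    T=gA[u[1]-4:u[1]+5,u[0]-4:u[0]+5]; S=gB[u[1]-8:u[1]+13,u[0]-8:u[0]+9]
    T=cv2.resize(T,None,fx=8,fy=8,interpolation=2);S=cv2.resize(S,None,fx=8,fy=8,interpolation=2)
    r=cv2.matchTemplate(S,T,cv2.TM_CCOEFF_NORMED);_,v,_,l=cv2.minMaxLoc(r)
    d=np.array(l)/8-4
    P=onz(A,[u],.064)[0,:2];Q=onz(B,[np.array(u)+d],.064)[0,:2];print(u,d,round(v,2),"dx,dy mm",np.round(1000*np.array([(Q-P)@ex,(Q-P)@ey]),1))
w=onz(B,np.array([[148,152],[257,172],[243,235],[135,205]])/6+[150,155]-.4,.116)*1000
print(np.round(w,1).tolist(),w.mean(0), "block origin then",np.array([524.5,141.6]), (w.mean(0)[:2]-[524.5,141.6])@ex,(w.mean(0)[:2]-[524.5,141.6])@ey)
crop(B,150,155,75,90,8,"pics/t7.png")
```

```text
(173, 215) [-0.375  1.75 ] 0.94 dx,dy mm [-4.1 -0.1]
(184, 217) [-0.5    1.875] 0.95 dx,dy mm [-4.4  0.1]
(178, 195) [-0.75  1.75] 0.95 dx,dy mm [-4.3  0.7]
(189, 198) [-0.375  1.875] 0.76 dx,dy mm [-4.4 -0.2]
[[576.4, 149.9, 116.0], [569.4, 110.1, 116.0], [546.5, 114.6, 116.0], [557.0, 154.0, 116.0]] [562.3238997  132.13392366 116.        ] block origin then [524.5 141.6] 38.96297026762001 -1.46319432186468
```

```bash
python3 -m inch '[{"delta_pos":[0.4,0,0],"twist":[0,0,0],"claw":0},{"delta_pos":[0.4,0,0],"twist":[0,0,0],"claw":0},{"delta_pos":[0.4,0,0],"twist":[0,0,0],"claw":0},{"delta_pos":[0.3,0,0],"twist":[0,0,0],"claw":0},{"delta_pos":[0,0,0],"twist":[0,0,0],"claw":0}]' |tail -2
python3 - <<'E'
from rig import *
from h import *
c=capture("scene"); np.savez("pics/scene8.npz",**c); crop(c,165,100,90,100,7,"pics/s8.png")
E
```

```text
ft_force: [0.3, 0.0, -0.1]
opening: 0.002
```

View pics/s8.png

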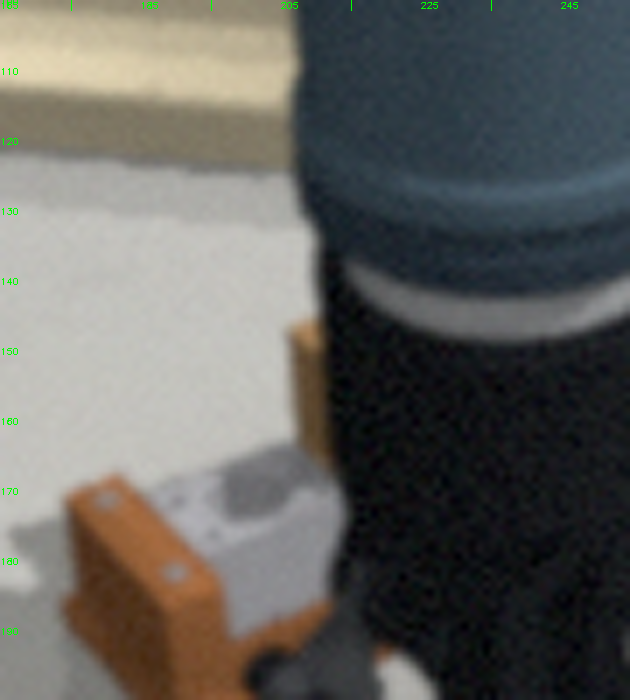

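Run:
```python
from rig import *
print(get_obs()["time_s"]); print(hand_in())
```

```text
12.7
the job is handed in; nothing more can be done
None
```

I took the tapered wedge from the middle pocket, stood it thin end down with its slant facing the cheek, released it and pressed it home with the shut fingers. Then I backed off and handed in at 12.7 s.

**Checks that agreed:**
- The wedge stopped going down with its top at 115.7 mm, against about 116 mm expected.
- In the top view the block had moved 4.3 mm to the stop, within the 3–6 mm it started short.
- The wedge top's centre is 43.3 mm from the block's origin along the clamp's x, against 43 mm expected, so its upright face is flat on the block. It stands upright with nothing touching it.

**Shortfalls:**
- **Press force:** the last press went to about 59 N, well over the intended 15–20 N. It was finger contact, below the 120 N wrist limit.
- **Last side view:** the arm partly hid the clamp in the final scene picture. The check after release rests mainly on the clear top view and on the earlier, partly clear scene view.

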